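# Set up the dressing mirror

## Robot

A 6-joint arm with a two-finger parallel gripper is mounted at the origin on the work surface. World frame = base frame: x ahead of the robot, y to its left, z up, the work surface at z = 0. Lengths are in m, angles in rad, forces in N, time in s.
With the tool pointing down it reaches from about 0.25 to 0.775 m from the base axis. Payload 4 kg.
Tool frame: the origin (TCP) lies at the centre of the arm's flange, where the gripper is bolted on; the fingertips stand 199 mm ahead of it and the grasp point (between the pads) lies 180 mm ahead of it; z points along the fingers, y is the line along which they close (so a half turn about z gives the same grasp; the last joint's range is limited). The gripper opens to 94 mm and grips with 3 to 60 N. Pads are 16 mm wide; open, the fingers measure 119 mm over their backs; the gripper's body (75 mm by 177 mm) begins 78 mm behind the grasp point.
Start: joints at [1.083, 0.087, 1.371, -0, 1.684, -0.103], TCP at [0.206, 0.51, 0.405] pointing down, gripper open.
Joint ranges: [-3.1, 3.1], [-0.76, 2.03], [0.27, 2.55], [-1.08, 4.22], [0.17, 2.65], [-2.57, 2.57]. Speed limits (rad/s): [2.79, 2.79, 3.14, 3.14, 3.14, 3.14].

## Interface

Orientations are given as [roll, pitch, yaw] about the fixed x, y, z axes, in that order (R = Rz(yaw) Ry(pitch) Rx(roll)).
In Python, from bench import robot, eyes, models gives the robot as it stands.
- The arm moves only by the tool step_arm, never from a script. Its argument "commands" is a list that holds one entry, the list of rows, each a list of 7 numbers: the shift along the tool's x, y, z in mm, then the turn, a rotation vector about the tool's x, y, z in rad, then the finger opening in mm, from 0 to 94. In form: [[[tx, ty, tz, wx, wy, wz, gripper], ...]]. A call has 1 to 20 rows; each row shifts and turns the commanded pose from where the row before left it, along the tool's axes as they then stand; what a row does not reach is not made up. A row lasts 1/8 s, in which the tool goes at most 62.5 mm and 10.7 degrees, less where a joint would pass 70% of its speed; a pose out of reach is approached as far as the arm can. A call is refused whole if a number of a shift passes 62.5 or a number of a turn 0.188, either way. A call with a gripper value outside its range is refused whole. The fingers move at their own pace and stop on an object; the grip force is fixed at half the most. Time passes only in rows, so rows that do not move let the fingers close. It gives the time, the measured TCP pose, the force, the opening and the grip force at its end, in the units of the state.
- robot.get_obs(): the state, without advancing time (a new reading comes with each control period).
- eyes.snapshot(name): name is "scene" or "top" or "wrist"; returns a dict with "color" (480x640x3 uint8, red, green, blue), "camera_matrix" (3x3 intrinsics, pixels), "eye" and "rotation" of the camera in the world; the wrist camera has in their place "tool_from_camera" (4x4, takes a point from camera to tool coordinates, whose origin is the TCP and whose axes are the flange's). Camera axes: x right, y up, looking along -z (the intrinsics and any distortion apply to the point x, -y, -z); pixel columns grow to the right and rows downward; lengths in m; the calibration is good to about 2 mm. A picture is of the moment at which its call begins: read the wrist's pose just before it. There is no depth.
- robot.close_job(): hands the job in; it is judged then, once.
Trained networks look in a picture, given as the dict that the camera call returned (one of the last four; its "shot" number tells which), for a name from the list of things; names that differ only in an ending like _2 or _b are one class to them, and where a whole thing is asked for, a point or a joint stands for the part that bears it (a point fixed in the world has none). Each returns a list of dicts, best first, with "confidence" (0 to 1); they miss things now and then, are a little off and sometimes report something else, mostly with a low value. They report only what shows in the picture. A call takes as long as a camera call. They do not tell look-alikes from the thing itself.
- models.masks_of(picture, query): "mask" (480x640 bool, what is visible of it) and "xy" ([column, row] in pixels, amid what is visible of it).
- models.tip_of(picture, query): "xy" ([column, row] in pixels: a listed point, or the origin of a listed thing).
The state is a dict: "time": time; "joint_positions": joint angles; "qvel": joint speeds; "joint_torque": joint torques, N m; "tool_pos": TCP position; "ee_rot": TCP orientation; "wrist_force": force on the tool from outside, world axes, zero at the start; "wrist_torque": the same for the moment, N m; "width": finger opening in m; "finger_force": force on a finger pad.
Only numpy, scipy, OpenCV 4.12 (cv2) and the standard library are available. Lean on these libraries where they do the work, as an engineer would, in place of code of your own. Each camera call takes 0.05 s, during which the arm holds its last target. There are 200 camera calls.

## Task

Slide the small mirror straight up out of its slot in the wooden rack and set it up on the dark leaning stand: bottom edge on the ledge behind the lip, back flat against the backrest, roughly centred from side to side, and the silvered side facing out, away from the backrest. Do not drop it or touch it down on the counter, leave the two boards in the rack, and leave the other things where they are. Let go of it at the end.

Things in the scene. Friction and masses are not known exactly. Their poses are not given: they have to be found in the camera images.
- mirror: Frameless mirror panel, 10 mm thick (x), 140 wide (y), 160 high (z), 0.25-0.5 kg. Origin: centre of its bottom edge, mid-thickness. +x: normal of the silvered face; other face black. Starts upright in one of the rack's three slots (which one varies), the tallest panel there. Its upper 50 mm stands free above the boards and can be pinched across the 10 mm from above.
- rack: Wooden slotted rack, fixed, 200 mm (x) by 166 (y), 74 high. Origin: centre of underside, z up. Three slots at x = -60, 0, +60 mm, each 14 mm wide and running along y: grooves in the two end rails, from the slot floor 12 mm above the counter up to 60 mm. The mirror stands in its slot with its +x along the rack's +x and about 2 mm play each way.
- stand: Dark wooden mirror stand, fixed; its cradle is listed apart. Foot plate 150 mm square, 12 thick, a brass strut behind. Origin: on the counter, 34 mm straight below the cradle's origin; +x to its open front; the foot reaches from x = -105 to +45 mm.
- cradle: Ledge and backrest of the stand, fixed. Origin: middle of the line where backrest face meets ledge top. +z up the backrest face, leaning back 0.35 rad; +x its outward normal, y along the ledge. Backrest 116 mm wide, 100 high. Ledge 150 wide; front lip 12 high, inner face at x = 29 mm. A seated mirror has its origin at x 5 mm, y 0, z 0 here, axes along the cradle's.
- board_a: Plain wood board standing in another slot of the rack, 10 x 140 x 110 mm high. Origin: centre of its bottom edge. To be left there.
- board_b: Cream board standing in the third slot of the rack, 10 x 140 x 110 mm high. Origin: centre of its bottom edge. To be left there.
- scent: Amber glass scent bottle with brass cap, 48 mm diameter, 110 high; origin at its base. Bystander.
- polish: Red shoe-polish tin with a pale lid, 76 mm diameter, 30 high; origin at its base. Bystander.
- brush: Clothes brush, wooden back and black bristle block, 150 x 45 x 36 mm high; origin under its centre, long side along x. Bystander.
- bowl: Blue ceramic bowl, 80 mm diameter, 35 high; origin at its base. Bystander.
- shoetree: Wooden shoe tree with steel rod, about 240 x 50 x 45 mm high; origin underneath, long side along x. Bystander.
There are look-alikes about, which are no part of the job. Leave any yellow look-alike of the mirror alone.

How it is judged:
On the way:
1. the mirror has been drawn up clear of the slots, still upright over the rack (z of mirror in the frame of rack above 0.065 m and angle between mirror's own z axis and vertical below 0.35 rad and horizontal distance between mirror and rack below 0.12 m), for 0.05 s.
At the end, for the whole second after the job is handed in: The mirror is at rest on the stand: bottom edge on the ledge (within 6 mm in height) and against the backrest (within about 8 mm), within 25 mm of the ledge's middle, its face within 0.1 rad of the backrest's and its bottom edge within 0.1 rad of the ledge line, silvered face outward (x of mirror in the frame of cradle between -0.001 and 0.013 m and y of mirror in the frame of cradle between -0.025 and 0.025 m and z of mirror in the frame of cradle between -0.006 and 0.006 m and angle between the x axis of mirror and the x axis of cradle, either way round below 0.1 rad and angle between the y axis of mirror and the y axis of cradle, either way round below 0.1 rad and angle between mirror's own x axis and vertical below 1.4 rad and linear speed of mirror below 0.02 m/s); the robot touches nothing.
It fails at once if the mirror falls free of the fingers (faster than 0.5 m/s) (contact force between the fingers and mirror below 0.2 N and linear speed of mirror above 0.5 m/s).
It fails at once if the mirror touches down on the counter (height (world z) of mirror below 0.006 m).
It fails at once if a board in the rack is moved more than 30 mm (distance of any of board_a, board_b from where it was at the start of the episode above 0.03 m).
It fails at once if a bystander on the counter is moved more than 30 mm (distance of any of scent, polish, brush, bowl, shoetree from where it was at the start of the episode above 0.03 m).
It also fails if it takes over 42 s, if anything falls off the work surface, if the arm or the gripper's body presses on something with over 40 N, if the wrist force passes 120 N, or if a joint passes its speed limit or range.

## Working session

There is one attempt and no reset: what is moved stays moved. The work goes in short steps, Python scripts to look and compute and a tool call to move; the robot and the scene stay as the last step left them, time stands still between calls to the robot, and variables do not carry over. Pictures are saved under pics/ and viewed, at most 10 in all, crops included, and the job is handed in when it is done.

Besides the shell and the picture viewer there is one more tool, called in YAML: its name, and indented under it one key for each argument. step_arm: Moves the arm, as the interface text tells. Its arguments: {"type":"object","properties":{"commands":{"type":"array"}},"required":["commands"]}

```bash
mkdir -p pics; cat > h.py <<'E'
from bench import robot, eyes, models
import numpy as np, cv2
from scipy.spatial.transform import Rotation as R
def ray(s,xy):
    K=np.array(s["camera_matrix"]);d=np.linalg.inv(K)@[xy[0],xy[1],1];d=np.array([d[0],-d[1],-d[2]])
    return np.array(s["eye"]),np.array(s["rotation"])@d
def atz(s,xy,z):
    e,d=ray(s,xy);return e+d*(z-e[2])/d[2]
def proj(s,P):
    p=(np.atleast_2d(P)-np.array(s["eye"]))@np.array(s["rotation"]);K=np.array(s["camera_matrix"])
    q=np.c_[p[:,0],-p[:,1],-p[:,2]]@K.T;return q[:,:2]/q[:,2:]
E
python3 - <<'E'
from h import *
for n in("scene","top"):
    s=eyes.snapshot(n);cv2.imwrite(f"pics/{n}0.png",s["color"][:,:,::-1])
    print(n,[k for k in s],s["eye"],np.round(s["camera_matrix"],1).tolist())
    for q in("mirror","rack","stand","cradle","board_a","board_b"):
        t=models.tip_of(s,q);m=models.masks_of(s,q)
        print(q,[(np.round(a["xy"],1).tolist(),round(a["confidence"],2)) for a in t[:3]],[(np.round(a["xy"],1).tolist(),int(a["mask"].sum()),round(a["confidence"],2)) for a in m[:3]])
        if n=="top" and t: print(atz(s,t[0]["xy"],0.012))
E
```

```text
scene ['color', 'camera_matrix', 'eye', 'rotation', 'shot'] [1.1593938  0.29115254 1.01960775] [[484.6, 0.0, 323.8], [0.0, 484.6, 239.0], [0.0, 0.0, 1.0]]
mirror [([378.6, 268.7], 0.66)] [([384.0, 243.5], 2241, 0.77), ([547.7, 227.6], 2728, 0.67)]
rack [] [([371.6, 291.2], 2035, 0.81)]
stand [([206.9, 228.2], 0.93)] [([209.1, 215.3], 3391, 0.72), ([203.4, 219.5], 1803, 0.61), ([370.6, 292.4], 1802, 0.24)]
cradle [([206.7, 223.2], 0.58)] [([204.4, 217.9], 1727, 0.71)]
board_a [([372.1, 286.8], 0.8)] [([374.9, 273.3], 1697, 0.7), ([389.9, 220.5], 497, 0.66)]
board_b [([372.1, 286.8], 0.8)] [([374.9, 273.3], 1697, 0.7), ([389.9, 220.5], 497, 0.66)]
top ['color', 'camera_matrix', 'eye', 'rotation', 'shot'] [0.2862567  0.05726423 1.55323234] [[591.0, 0.0, 325.6], [0.0, 591.0, 241.9], [0.0, 0.0, 1.0]]
mirror [([138.6, 313.6], 0.86), ([274.1, 241.8], 0.84)] [([270.4, 234.2], 786, 0.83), ([128.2, 311.5], 1102, 0.82), ([247.4, 327.2], 748, 0.54)]Traceback (most recent call last):
  File "<stdin>", line 8, in <module>
  File "h.py", line 8, in atz
    e,d=ray(s,xy);return e+d*(z-e[2])/d[2]
                                      ~^^^
IndexError: invalid index to scalar variable.
```

View pics/scene0.png

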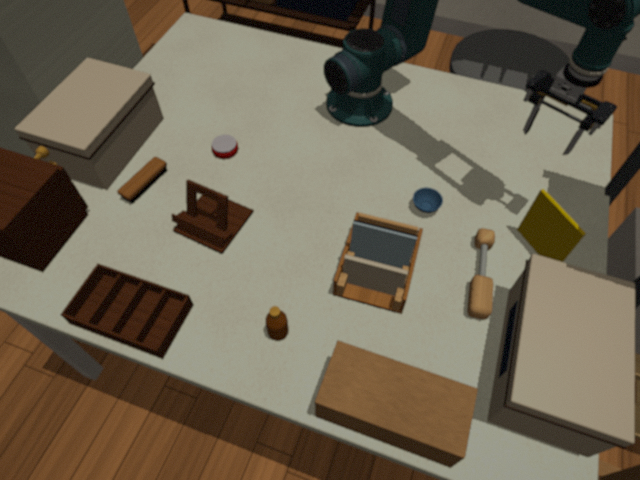

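View pics/top0.png

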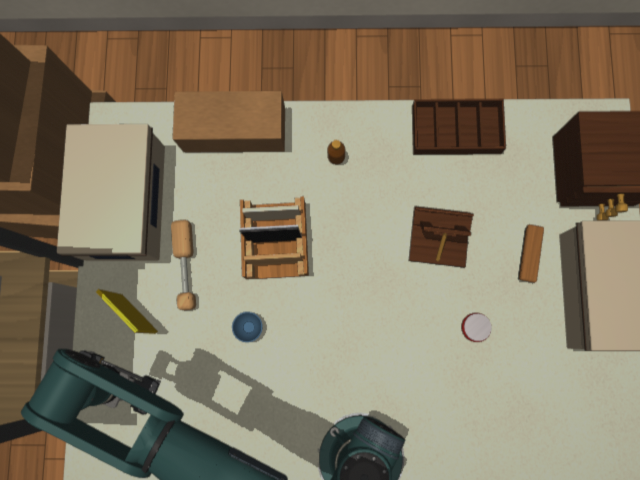

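The scene and top pictures show the mirror in the rack's middle slot, at about (270,235) in the top view. Its black face is towards the robot, so the silvered side faces away. The stand is at about (441,237) in the top view, with its strut on the robot side, so its open front also faces away. The yellow look-alike is at (125,312). Next I'll measure properly.

```bash
cat >> h.py <<'E'
def _rot(s): 
    r=np.array(s["rotation"]); return R.from_euler("xyz",r).as_matrix() if r.size==3 else (R.from_quat(r).as_matrix() if r.size==4 else r)
def ray(s,xy):
    K=np.array(s["camera_matrix"]);d=np.linalg.inv(K)@[xy[0],xy[1],1]
    return np.array(s["eye"]),_rot(s)@np.array([d[0],-d[1],-d[2]])
def proj(s,P):
    p=(np.atleast_2d(P)-np.array(s["eye"]))@_rot(s);K=np.array(s["camera_matrix"])
    q=np.c_[p[:,0],-p[:,1],-p[:,2]]@K.T;return q[:,:2]/q[:,2:]
E
python3 - <<'E'
from h import *
c=[]
for n in("top","scene"):
    s=eyes.snapshot(n);print(n,s["rotation"])
    for q in("mirror","rack","stand","cradle","board_a"):
        t=models.tip_of(s,q);m=models.masks_of(s,q)
        z={"mirror":.012,"rack":0,"stand":0,"cradle":.034,"board_a":.012}[q]
        print(q,[(np.round(a["xy"],1).tolist(),np.round(atz(s,a["xy"],z)[:2],3).tolist(),round(a["confidence"],2)) for a in t[:3]])
        for a in m[:3]:
            r=cv2.minAreaRect(np.argwhere(a["mask"])[:,::-1].astype(np.float32));print("   mask",np.round(a["xy"]),round(a["confidence"],2),np.round(r[0],1),np.round(r[1],1),round(r[2],1))
    b=(200,180) if n=="top" else (150,170)
    im=s["color"][b[1]:b[1]+120,b[0]:b[0]+300,::-1]
    c.append(cv2.resize(im,None,fx=2.6,fy=2.5,interpolation=cv2.INTER_CUBIC))
cv2.imwrite("pics/c1.png",np.vstack(c))
E
```

```text
top [ 0.16745542  0.02052953 -1.57008065]
mirror [([138.4, 315.5], [0.353, 0.577], 0.92), ([273.3, 241.0], [0.55, 0.228], 0.66)]
   mask [126. 309.] 0.87 [126.5 310.5] [70.7 18.4] 45.0
   mask [270. 233.] 0.56 [269.6 233.5] [15.6 59. ] 87.0
rack [([277.1, 238.7], [0.558, 0.219], 0.97)]
   mask [280. 246.] 0.72 [273.3 237.2] [80.3 66.7] 87.6
stand [([438.2, 224.1], [0.596, -0.211], 0.9)]
   mask [441. 236.] 0.76 [439.8 236. ] [59.4 56. ] 6.6
   mask [184. 250.] 0.24 [183.3 264.2] [90.3 20.8] 86.4
cradle [([444.2, 224.1], [0.589, -0.221], 0.74)]
   mask [442. 220.] 0.59 [442.2 220.7] [58.4 24.6] 7.1
board_a [([274.7, 258.4], [0.503, 0.223], 0.92), ([271.6, 215.9], [0.618, 0.233], 0.63)]
   mask [271. 259.] 0.95 [273.  258.1] [10.7 56.1] 86.6
   mask [267. 210.] 0.79 [271.1 212.4] [12.7 55.9] 87.1
scene [ 0.58789469 -0.01148911  1.91825984]
mirror [([534.0, 248.8], [0.37, 0.572], 0.96), ([379.5, 266.5], [0.552, 0.227], 0.58), ([205.3, 223.5], [0.584, -0.225], 0.46)]
   mask [548. 227.] 0.89 [548.  228.5] [67.2 50.2] 45.0
   mask [383. 245.] 0.79 [380.6 244.1] [66.4 37.4] 13.7
rack []
   mask [374. 293.] 0.56 [376.  262.4] [75.4 86.6] 14.0
stand [([206.4, 227.7], [0.588, -0.223], 0.72)]
   mask [210. 215.] 0.88 [208.8 217.3] [73.8 56. ] 25.0
   mask [202. 217.] 0.2 [207.2 211.6] [61.2 46.4] 24.4
cradle [([204.3, 222.4], [0.595, -0.218], 0.8)]
   mask [202. 220.] 0.86 [206.3 210.9] [61.5 45.6] 24.8
board_a [([371.8, 288.2], [0.615, 0.226], 0.94)]
   mask [376. 275.] 0.98 [372.9 275.1] [64.2 28.6] 16.3
   mask [389. 222.] 0.64 [387.4 222.4] [60.6  8.3] 13.5
```

View pics/c1.png

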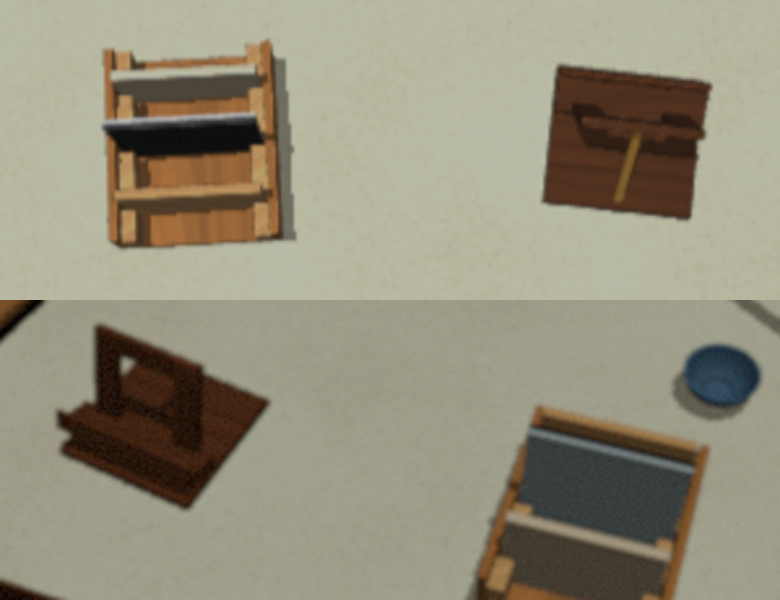

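```bash
cat >> h.py <<'E'
def pose():
    o=robot.get_obs();return np.array(o["tool_pos"]),R.from_euler("xyz",o["ee_rot"]),o
def plan(p1,r1,n,p0=None,r0=None):
    "n equal rows from current pose to p1,r1 (linear grasp-less TCP)"
    if p0 is None:p0,r0,_=pose()
    w=(r0.inv()*r1).as_rotvec();out=[];p=np.array(p0);r=r0
    for i in range(n):
        q=p0+(np.array(p1)-p0)*(i+1)/n
        out.append(np.round(np.r_[r.inv().apply(q-p)*1000,w/n],4).tolist());p=q;r=r0*R.from_rotvec(w*(i+1)/n)
    return out
def down(yaw,s=1):
    "tool z down, tool y along s*(cos yaw, sin yaw)"
    z=np.array([0,0,-1.]);y=s*np.array([np.cos(yaw),np.sin(yaw),0]);return R.from_matrix(np.c_[np.cross(y,z),y,z])
E
python3 - <<'E'
from h import *
s=eyes.snapshot("top");
def c(t,a): return atz(s,[200+a[0]/2.6,180+a[1]/2.5],t)
def pr(n,A):
    A=np.array(A);d=A[0]-A[-1];print(n,A.round(3).tolist(),"mid",A.mean(0).round(3),"len",np.linalg.norm(d).round(3),"yaw",np.arctan2(-d[0],d[1]).round(3))
pr("mir",[c(.172,(105,125)),c(.172,(258,117))])
pr("foot front",[c(.012,(557,66)),c(.012,(711,83))])
pr("foot back",[c(.012,(543,203)),c(.012,(691,217))])
pr("rackleft",[c(.074,(108,50)),c(.074,(268,42))])
pr("rack near",[c(.0,(113,246)),c(.0,(282,240))])
s=eyes.snapshot("scene")
pr("mir",[atz(s,(417.3,238),.172),atz(s,(353.8,222.8),.172)])
p,r,o=pose();print(p,o["ee_rot"],o["joint_positions"],r.as_matrix().round(2).tolist())
w=eyes.snapshot("wrist");print(np.round(w["tool_from_camera"],3).tolist(),np.round(w["camera_matrix"],0).tolist())
for sg in(1,-1):
    print(sg,(r.inv()*down(0.04,sg)).as_rotvec())
E
```

```text
mir [[0.549, 0.289, 0.172], [0.556, 0.149, 0.172]] mid [0.553 0.219 0.172] len 0.141 yaw 0.052
foot front [[0.642, -0.147, 0.012], [0.623, -0.303, 0.012]] mid [ 0.632 -0.225  0.012] len 0.157 yaw -0.122
foot back [[0.495, -0.129, 0.012], [0.48, -0.277, 0.012]] mid [ 0.487 -0.203  0.012] len 0.149 yaw -0.101
rackleft [[0.646, 0.305, 0.074], [0.654, 0.146, 0.074]] mid [0.65  0.225 0.074] len 0.159 yaw 0.049
rack near [[0.451, 0.307, 0.0], [0.458, 0.135, 0.0]] mid [0.454 0.221 0.   ] len 0.172 yaw 0.036
mir [[0.554, 0.292, 0.172], [0.563, 0.154, 0.172]] mid [0.558 0.223 0.172] len 0.138 yaw 0.066
[0.20646474 0.50977075 0.40470183] [3.14151430e+00 9.15238597e-06 2.75679490e+00] [ 1.08288191e+00  8.71928678e-02  1.37071564e+00 -1.04543369e-06
  1.68360526e+00 -1.03116785e-01] [[-0.93, 0.38, 0.0], [0.38, 0.93, 0.0], [-0.0, 0.0, -1.0]]
[[-0.0, 0.963, 0.269, 0.078], [1.0, 0.0, 0.0, 0.0], [0.0, 0.269, -0.963, 0.02], [0.0, 0.0, 0.0, 1.0]] [[402.0, 0.0, 324.0], [0.0, 402.0, 245.0], [0.0, 0.0, 1.0]]
1 [ 7.48265829e-05 -3.67669647e-05  1.14599857e+00]
-1 [ 4.13091071e-05  8.40705603e-05 -1.99559408e+00]
```

step_arm:
  commands:
    - [[0,0,-6.5,0,0,0.163,94],[0,0,-6.5,0,0,0.163,94],[0,0,-6.5,0,0,0.163,94],[0,0,-6.5,0,0,0.163,80],[0,0,-6.5,0,0,0.163,60],[0,0,-6.5,0,0,0.163,60],[0,0,-6.5,0,0,0.163,60],[-30.6,33.4,0,0,0,0,60],[-30.6,33.4,0,0,0,0,60],[-30.6,33.4,0,0,0,0,60],[-30.6,33.4,0,0,0,0,60],[-30.6,33.4,0,0,0,0,60],[-30.6,33.4,0,0,0,0,60],[-30.6,33.4,0,0,0,0,60],[-30.6,33.4,0,0,0,0,60],[-30.6,33.4,0,0,0,0,60],[-30.6,33.4,0,0,0,0,60],[0,0,0,0,0,0,60]]

```text
time: 4.3
tool_pos: [0.5558, 0.217, 0.4491]
ee_rot: [-3.14, 0.001, 1.611]
wrist_force: [0.5, 0.8, -0.5]
width: 0.0598
finger_force: 0.0
```

```bash
cat >> h.py <<'E'
def wsnap(name=None):
    p,r,o=pose();s=eyes.snapshot("wrist");M=np.array(s["tool_from_camera"])
    s["eye"]=p+r.apply(M[:3,3]);s["rotation"]=r.as_matrix()@M[:3,:3]
    if name:cv2.imwrite(f"pics/{name}.png",s["color"][:,:,::-1])
    return s
E
python3 - <<'E'
from h import *
p,r,o=pose();print(p,o["ee_rot"],o["joint_positions"],o["width"])
s=wsnap("w1")
for a in models.masks_of(s,"mirror")[:3]: print(a["confidence"],a["xy"])
E
```

```text
[0.55583211 0.21700588 0.44909151] [-3.14036976e+00  7.79087301e-04  1.61143668e+00] [ 2.77338085e-01  1.89141570e-01  1.16923565e+00 -4.81567508e-04
  1.78458690e+00  2.36596359e-01] 0.059774513275706063
0.72 [321.4, 237.3]
```

View pics/w1.png

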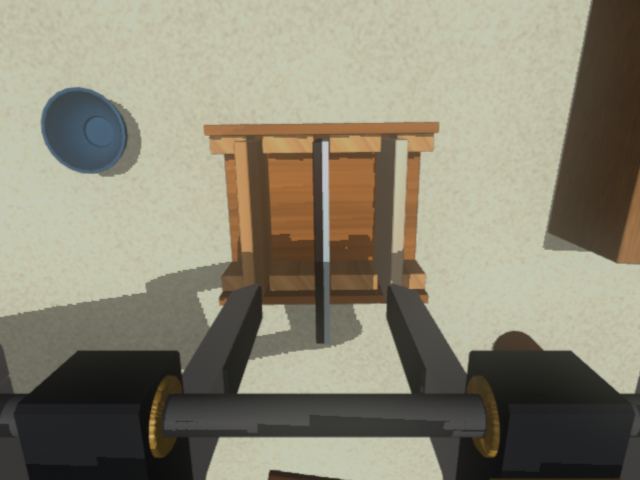

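The wrist picture shows the mirror's bright top edge running from about (325,140) to (325,343). It is well between the open fingers, with the cream board at (400,200) and the wooden board at (245,200).

```bash
python3 - <<'E'
from h import *
s=wsnap()
g=cv2.cvtColor(s["color"],cv2.COLOR_RGB2GRAY).astype(int)
for y in(150,200,250,300,335): print(y,g[y,312:336].tolist())
A=atz(s,(325.5,140),.172);B=atz(s,(325,343),.172);print(A,B,(A+B)/2,np.linalg.norm(A-B),np.arctan2(-(A-B)[0],(A-B)[1]))
E
```

```text
150 [156, 156, 153, 116, 72, 69, 72, 72, 71, 72, 71, 68, 85, 157, 192, 195, 195, 194, 191, 159, 148, 159, 159, 158]
200 [116, 116, 116, 113, 84, 58, 59, 59, 59, 58, 59, 58, 63, 120, 171, 189, 191, 191, 188, 162, 129, 118, 117, 117]
250 [63, 63, 63, 62, 52, 42, 44, 47, 48, 48, 48, 47, 47, 86, 149, 176, 179, 179, 176, 147, 98, 67, 64, 64]
300 [67, 66, 67, 67, 65, 53, 40, 37, 37, 38, 38, 37, 38, 49, 82, 100, 101, 101, 101, 95, 81, 70, 68, 68]
335 [111, 110, 110, 110, 109, 98, 70, 49, 46, 47, 46, 46, 47, 51, 85, 102, 104, 104, 104, 107, 111, 112, 112, 111]
[0.5514709  0.29324289 0.172     ] [0.55747208 0.1531618  0.172     ] [0.55447149 0.22320234 0.172     ] 0.1402095730717428 0.04281456083770397
```

step_arm:
  commands:
    - [[3,-1,0,0,0,-0.01,60],[3.3,-0.8,25,0,0,0,60],[0,0,30,0,0,0,60],[0,0,30,0,0,0,60],[0,0,22,0,0,0,60],[0,0,10,0,0,0,60],[0,0,0,0,0,0,40],[0,0,0,0,0,0,20],[0,0,0,0,0,0,5],[0,0,0,0,0,0,0],[0,0,0,0,0,0,0],[0,0,0,0,0,0,0]]

```text
time: 5.95
tool_pos: [0.5518, 0.2253, 0.3334]
ee_rot: [3.141, -0.0, 1.626]
wrist_force: [0.1, 0.6, 1.2]
width: 0.0098
finger_force: 30.0
```

step_arm:
  commands:
    - [[0,0,-8,0,0,0,0],[0,0,-15,0,0,0,0],[0,0,-20,0,0,0,0],[0,0,-20,0,0,0,0],[0,0,-20,0,0,0,0],[0,0,-20,0,0,0,0],[0,0,-20,0,0,0,0],[0,0,-20,0,0,0,0],[0,0,-12,0,0,0,0],[0,0,-5,0,0,0,0],[0,0,0,0,0,0,0],[0,0,0,0,0,0,0]]

```text
time: 7.45
tool_pos: [0.5518, 0.2253, 0.4921]
ee_rot: [-3.14, 0.0, 1.626]
wrist_force: [-0.4, -0.8, -3.6]
width: 0.0103
finger_force: 30.0
```

```bash
python3 - <<'E'
from h import *
p,r,o=pose();print(p,o["ee_rot"],o["width"],o["finger_force"],o["wrist_force"])
s=eyes.snapshot("scene");a=s["color"][120:320,280:480,::-1]
t=eyes.snapshot("top");b=t["color"][170:300,370:500,::-1]
cv2.imwrite("pics/c2.png",np.hstack([cv2.resize(a,(400,400)),cv2.resize(b,(400,400),interpolation=cv2.INTER_CUBIC)]))
E
```

```text
[0.55180585 0.22532401 0.4921035 ] [-3.13963297e+00  3.58532778e-04  1.62579013e+00] 0.010297536203373231 29.998090267181396 [-0.43407054 -0.79490777 -3.57599806]
```

View pics/c2.png

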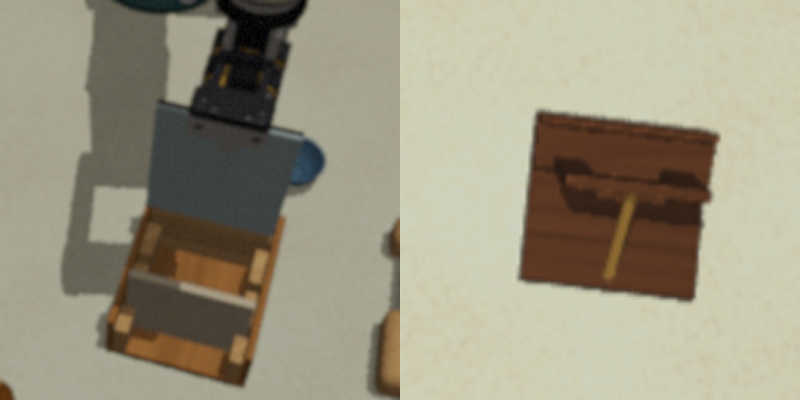

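The crop shows the mirror hanging straight above the rack, silver towards the camera, with both boards still in place. I'll move it near the stand and measure the stand with the wrist camera.

step_arm:
  commands:
    - [[0,0,0,0,0,0.055,0],[0,0,0,0,0,0.055,0],[0,0,0,0,0,0.055,0],[-10,11.3,0,0,0,0,0],[-20,11.3,0,0,0,0,0],[-30,11.3,0,0,0,0,0],[-30,11.3,0,0,0,0,0],[-30,11.3,0,0,0,0,0],[-30,11.3,0,0,0,0,0],[-30,11.3,0,0,0,0,0],[-30,11.3,0,0,0,0,0],[-30,11.3,0,0,0,0,0],[-30,11.3,0,0,0,0,0],[-30,11.3,0,0,0,0,0],[-30,11.3,0,0,0,0,0],[-20,11.3,0,0,0,0,0],[-10,11.3,0,0,0,0,0],[0,0,0,0,0,0,0],[0,0,0,0,0,0,0]]

```text
time: 9.93
tool_pos: [0.6694, -0.15, 0.4928]
ee_rot: [-3.141, -0.0, 1.461]
wrist_force: [-0.0, 0.7, -3.1]
width: 0.0096
finger_force: 30.0
```

```bash
python3 - <<'E'
from h import *
p,r,o=pose();print(p,o["ee_rot"],o["joint_positions"],o["width"])
s=wsnap("w2")
for q in("cradle","stand"):
  for f in (models.tip_of,):
    for a in f(s,q)[:2]: print(q,a["confidence"],a["xy"],atz(s,a["xy"],.034 if q=="cradle" else 0))
E
```

```text
[ 0.66943003 -0.15001971  0.49280922] [-3.14073257e+00 -3.78873114e-04  1.46112292e+00] [-3.03101099e-01  4.13408225e-01  8.00075255e-01  2.20474341e-04
  1.92902604e+00 -1.93350650e-01] 0.00960725898821071
cradle 0.91 [265.8, 272.5] [ 0.5940949  -0.21876979  0.034     ]
```

View pics/w2.png

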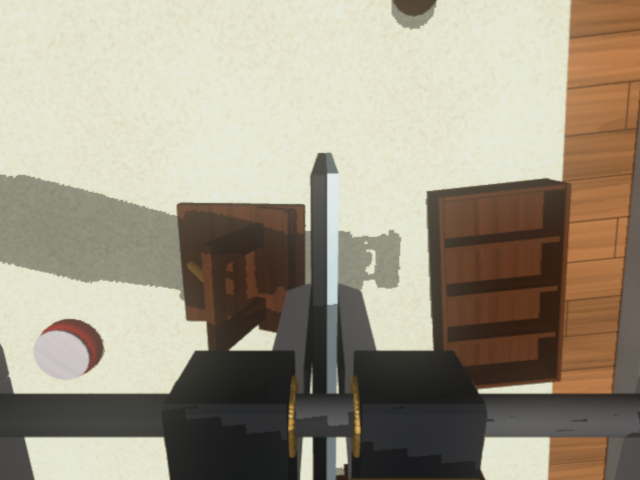

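The wrist picture shows the stand's foot at (178–305, 204–330) and its backrest around (232,280). The mirror is in front of it. I'll overlay the stand's wireframe to check the pose.

```bash
cat >> h.py <<'E'
def wire(c):
    "stand wireframe: list of (closed) polylines in the world; c=(x,y,yaw)"
    Z=R.from_euler("z",c[2]);o=np.array([c[0],c[1],0]);L=R.from_euler("y",-.35)
    ft=lambda z:np.array([[-.105,-.075,z],[.045,-.075,z],[.045,.075,z],[-.105,.075,z]])
    w=[ft(0),ft(.012)]
    cr=[np.array([[0,-.058,0],[0,-.058,.1],[0,.058,.1],[0,.058,0]]),np.array([[0,-.075,0],[.029,-.075,0],[.029,.075,0],[0,.075,0]]),np.array([[.029,-.075,.012],[.029,.075,.012],[.029,.075,0],[.029,-.075,0]])]
    w+=[L.apply(a)+[0,0,.034] for a in cr]
    return [Z.apply(a)+o for a in w]
def overlay(s,c,box,f):
    x,y,wd,h=box;im=cv2.resize(s["color"][y:y+h,x:x+wd,::-1],None,fx=f,fy=f,interpolation=cv2.INTER_CUBIC);im=np.clip(im.astype(float)*1.7,0,255).astype(np.uint8)
    for a,k in zip(wire(c),[(255,0,0),(255,200,0),(0,255,0),(0,0,255),(0,255,255)]):
        cv2.polylines(im,[np.int32(np.round((proj(s,a)-[x,y]+.5)*f))],True,k,1)
    return im
E
python3 - <<'E'
from h import *
c=(.592,-.219,-.11)
a=overlay(wsnap(),c,(165,185,150,180),3)[:,:450]
b=overlay(eyes.snapshot("top"),c,(400,195,80,80),3.4);d=overlay(eyes.snapshot("scene"),c,(160,170,100,90),3)
b=b[:270];W=max(b.shape[1],d.shape[1]);pad=lambda i:cv2.copyMakeBorder(i,0,270-i.shape[0],0,W-i.shape[1],0)
cv2.imwrite("pics/c3.png",np.hstack([a,np.vstack([pad(b),pad(d)])]))
E
```

```text
(no output)
```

View pics/c3.png

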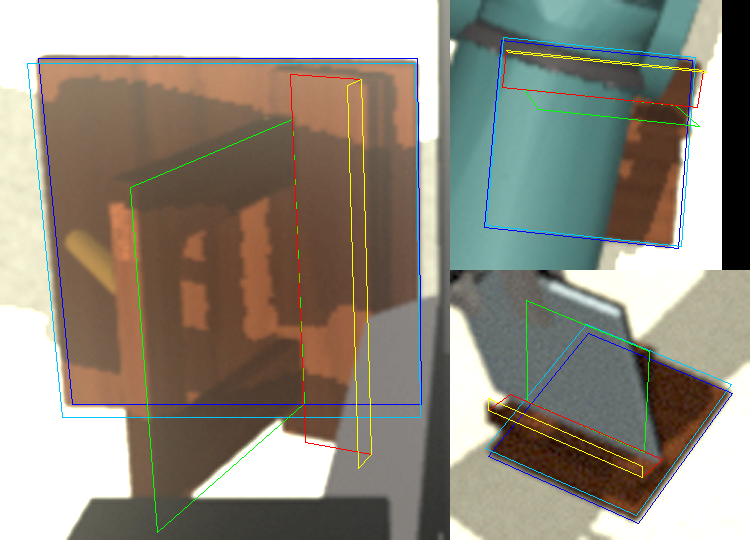

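```bash
python3 - <<'E'
from h import *
s=wsnap();print([k for k in s])
g=cv2.cvtColor(s["color"],cv2.COLOR_RGB2GRAY).astype(int)
print("L row215",g[215,170:190].tolist(),"row 310",g[310,176:196].tolist());print("T col200",g[196:212,200].tolist());print("R row212",g[212,285:312].tolist(),"B col 195",g[312,180:200].tolist(),g[312:330,197].tolist())
c=(.592,-.219,-.11);out=[]
for n,b,f in(("top",(400,195,80,80),5),("scene",(160,170,100,100),4)):
    t=eyes.snapshot(n);t["color"]=cv2.imread(f"pics/{n}0.png")[:,:,::-1];out.append(overlay(t,c,b,f))
cv2.imwrite("pics/c4.png",np.hstack(out))
E
```

```text
['color', 'camera_matrix', 'tool_from_camera', 'shot', 'eye', 'rotation']
L row215 [145, 150, 151, 155, 186, 203, 172, 117, 90, 89, 90, 91, 90, 89, 81, 74, 74, 73, 73, 73] row 310 [226, 227, 228, 227, 227, 226, 225, 223, 197, 137, 88, 81, 82, 82, 82, 83, 83, 82, 82, 82]
T col200 [226, 227, 228, 229, 229, 228, 205, 113, 83, 87, 90, 91, 91, 90, 90, 85]
R row212 [74, 73, 71, 70, 70, 71, 74, 73, 70, 70, 73, 83, 90, 90, 91, 91, 91, 88, 83, 107, 191, 225, 227, 226, 221, 167, 88] B col 195 [227, 227, 227, 225, 219, 164, 93, 81, 82, 82, 82, 83, 82, 82, 82, 81, 81, 80, 78, 76] [80, 80, 80, 80, 80, 81, 80, 83, 111, 175, 222, 225, 225, 223, 222, 224, 223, 223]
```

View pics/c4.png

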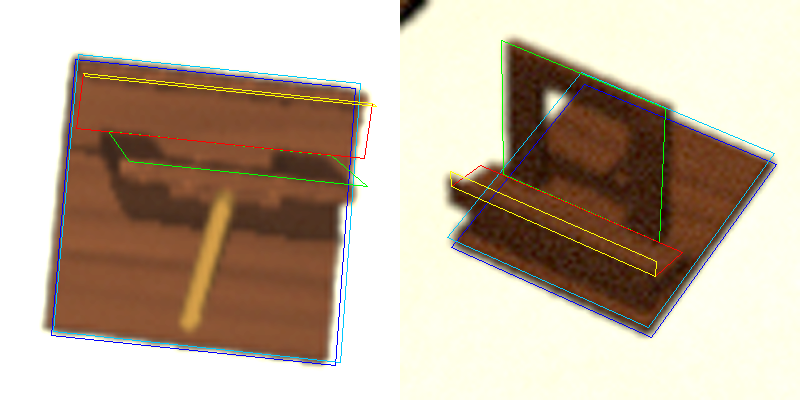

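```bash
python3 - <<'E'
from h import *
s=wsnap()
for n,p in dict(L1=(176.8,215),L2=(185.2,310),T=(200,202.7),T2=(296,204.8),R=(304.9,212),B=(197,320.5)).items(): print(n,atz(s,p,.012).round(4),atz(s,p,0).round(4)[:2])
t=eyes.snapshot("top")
print("top");
for p in((75,58),(357,90),(45,328),(328,360)): print(atz(t,(400+p[0]/5-.5,195+p[1]/5-.5),.012).round(4))
# refine with gradient-correlated mask: fit pose to stand mask in saved images
for n in("top","scene"):
    im=cv2.imread(f"pics/{n}0.png");q=dict(eyes.snapshot(n))
    h=cv2.cvtColor(im,cv2.COLOR_BGR2HSV);m=((h[...,2]<150)&(h[...,1]>80)).astype(np.uint8)
    x0,y0,x1,y1=(400,195,480,275) if n=="top" else (165,172,260,262)
    k=np.zeros_like(m);k[y0:y1,x0:x1]=m[y0:y1,x0:x1];_,lab,st,ce=cv2.connectedComponentsWithStats(k);i=1+st[1:,4].argmax()
    hull=cv2.convexHull(np.argwhere(lab==i)[:,::-1].astype(np.float32))
    ap=cv2.approxPolyDP(hull,2,True)[:,0];print(n,st[i],[ (a.tolist(),atz(q,a,.012).round(3)[:2].tolist()) for a in ap])
E
```

```text
L1 [ 0.4976 -0.1445  0.012 ] [ 0.4929 -0.1464]
L2 [ 0.4831 -0.264   0.012 ] [ 0.478 -0.269]
T [ 0.5273 -0.1332  0.012 ] [ 0.5233 -0.1348]
T2 [ 0.6373 -0.1478  0.012 ] [ 0.6363 -0.1498]
R [ 0.6465 -0.1573  0.012 ] [ 0.6457 -0.1595]
B [ 0.4949 -0.2798  0.012 ] [ 0.4902 -0.2852]
top
[ 0.6428 -0.1478  0.012 ]
[ 0.6248 -0.2966  0.012 ]
[ 0.4977 -0.1286  0.012 ]
[ 0.4805 -0.2758  0.012 ]
top [ 409  207   65   60 3090] [([473.0, 215.0], [0.618, -0.302]), ([464.0, 266.0], [0.482, -0.273]), ([409.0, 259.0], [0.501, -0.13]), ([415.0, 207.0], [0.64, -0.149]), ([466.0, 212.0], [0.626, -0.284])]
scene [ 172  180   81   73 3143] [([252.0, 210.0], [0.504, -0.132]), ([221.0, 252.0], [0.647, -0.149]), ([174.0, 230.0], [0.63, -0.29]), ([172.0, 215.0], [0.59, -0.318]), ([188.0, 180.0], [0.471, -0.337])]
```

step_arm:
  commands:
    - [[0,0,0,-0.04,0,0.007,0],[0,0,0,-0.09,0,0.007,0],[0,0,0,-0.09,0,0,0],[0,0,0,-0.09,0,0,0],[0,0,0,-0.04,0,0,0],[0,0,0,0,0,0,0]]

```text
time: 11.32
tool_pos: [0.669, -0.1498, 0.4932]
ee_rot: [2.793, -0.001, 1.447]
wrist_force: [-1.1, 0.3, -4.0]
width: 0.0099
finger_force: 30.0
```

```bash
cat >> h.py <<'E'
CR=R.from_euler("z",-.124)*R.from_euler("y",-.35);CO=np.array([.5935,-.217,.034])
RT=R.from_matrix(CR.as_matrix()@np.array([[0,1,0],[1,0,0],[0,0,-1.]]))
def cst():
    p,r,o=pose();m=p+r.apply([-.002,0,.3214])
    print("TCP",p.round(4),"mirror in cradle mm",(CR.inv().apply(m-CO)*1000).round(1),"rot err tool",(r.inv()*RT).as_rotvec().round(4),"F cradle",CR.inv().apply(o["wrist_force"]).round(1),"w",o["width"],o["finger_force"],"t",o["time"])
E
python3 -c "
from h import *
cst();print(pose()[2]['joint_positions'])"
```

```text
TCP [ 0.669  -0.1498  0.4932] mirror in cradle mm [219.6  74.2  87.1] rot err tool [-0.0013 -0.0008 -0.0004] F cradle [-2.4  0.1 -3.4] w 0.00989904515100196 29.99941796064377 t 11.325
[-0.31771644  0.28053935  0.99038106  0.06661953  1.52824308 -0.18480449]
```

step_arm:
  commands:
    - [[-4,-10,0,0,0,0,0],[-8,-20,0,0,0,0,0],[-8,-22,0,0,0,0,0],[-8,-22,0,0,0,0,0],[-8,-22,0,0,0,0,0],[-8,-22,0,0,0,0,0],[-8,-22,0,0,0,0,0],[-8,-22,0,0,0,0,0],[-8,-20,0,0,0,0,0],[-4,-14,0,0,0,0,0],[-2,-6.6,0,0,0,0,0],[0,0,10,0,0,0,0],[0,0,20,0,0,0,0],[0,0,20,0,0,0,0],[0,0,12,0,0,0,0],[0,0,0,0,0,0,0],[0,0,0,0,0,0,0]]

```text
time: 13.45
tool_pos: [0.4929, -0.2023, 0.3662]
ee_rot: [2.79, -0.0, 1.447]
wrist_force: [0.3, -0.3, -2.4]
width: 0.0101
finger_force: 30.0
```

```bash
python3 - <<'E'
from h import *
cst()
s=eyes.snapshot("scene");a=overlay(s,(.5935,-.217,-.124),(150,130,130,140),4)
w=wsnap();b=w["color"][150:400,120:420,::-1];b=np.clip(b*1.6,0,255).astype(np.uint8);b=cv2.resize(b,(280,233))
cv2.imwrite("pics/c5.png",np.hstack([a,cv2.copyMakeBorder(b,0,a.shape[0]-233,0,0,0)]))
E
```

```text
TCP [ 0.4929 -0.2023  0.3662] mirror in cradle mm [18.8  0.2 25.5] rot err tool [ 0.0014 -0.0004  0.0001] F cradle [-0.5 -0.3 -2.4] w 0.010064452135192095 29.999426007270813 t 13.45
```

View pics/c5.png

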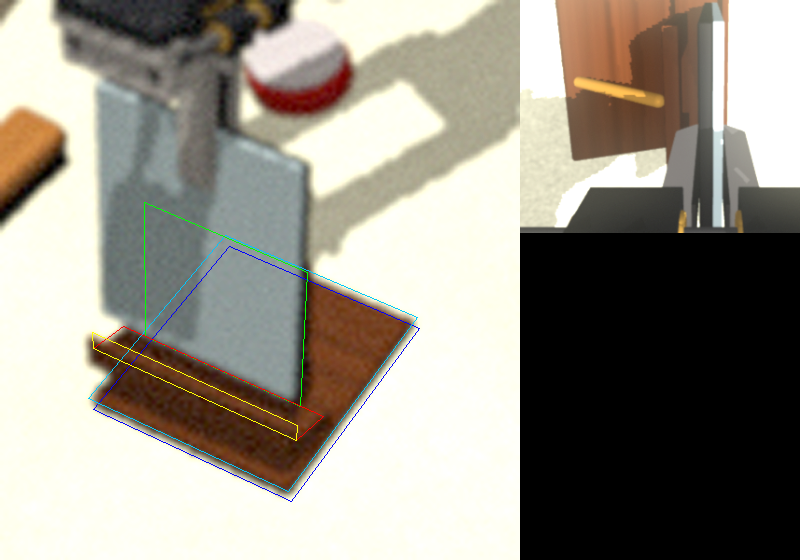

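The picture shows the mirror above the ledge, parallel to the lip and silver side out, with its bottom edge running from (105,318) to (300,403). I'll lower it gently and watch the force.

step_arm:
  commands:
    - [[0,-1.5,6,0,0,0,0],[0,-1.5,6,0,0,0,0],[0,0,5,0,0,0,0],[0,0,3,0,0,0,0],[0,0,1,0,0,0,0],[0,0,0,0,0,0,0],[0,0,0,0,0,0,0]]

```text
time: 14.42
tool_pos: [0.497, -0.2029, 0.3449]
ee_rot: [2.791, -0.001, 1.447]
wrist_force: [-0.0, 0.3, -2.4]
width: 0.01
finger_force: 30.0
```

```bash
python3 -c "
from h import *
cst()"
```

```text
TCP [ 0.497  -0.2029  0.3449] mirror in cradle mm [15.2  0.3  4.1] rot err tool [ 0.0005 -0.0006 -0.0002] F cradle [-0.9  0.2 -2.3] w 0.01004797970100809 29.999454617500305 t 14.425
```

step_arm:
  commands:
    - [[0,-1,1,0,0,0,0],[0,-1,1,0,0,0,0],[0,-1,1,0,0,0,0],[0,0,0,0,0,0,0]]

```text
time: 14.92
tool_pos: [0.4951, -0.2026, 0.3406]
ee_rot: [2.792, -0.001, 1.447]
wrist_force: [-0.2, 0.2, -3.1]
width: 0.01
finger_force: 30.0
```

```bash
python3 -c "
from h import *
cst()"
```

```text
TCP [ 0.4951 -0.2026  0.3406] mirror in cradle mm [11.6  0.4  0.7] rot err tool [-0.0003 -0.0009 -0.0003] F cradle [-1.3  0.2 -2.9] w 0.009962705679154266 29.999343752861023 t 14.925
```

step_arm:
  commands:
    - [[0,-1,1,0,0,0,0],[0,-1,1,0,0,0,0],[0,-1,0,0,0,0,0],[0,0,0,0,0,0,0],[0,0,0,0,0,0,0]]

```text
time: 15.55
tool_pos: [0.4936, -0.2023, 0.3396]
ee_rot: [2.787, -0.0, 1.447]
wrist_force: [-1.0, 2.1, 6.4]
width: 0.0096
finger_force: 30.0
```

```bash
python3 -c "
from h import *
cst()"
```

```text
TCP [ 0.4936 -0.2023  0.3396] mirror in cradle mm [11.3  0.2  0.3] rot err tool [ 0.0042 -0.0001  0.    ] F cradle [1.  1.9 6.5] w 0.009616396880596954 29.99683052301407 t 15.55
```

step_arm:
  commands:
    - [[0,-1,-0.7,0,0,0,0],[0,-1,0,0,0,0,0],[0,-1,0,0,0,0,0],[0,-1,0,0,0,0,0],[0,0,0,0,0,0,0],[0,0,0,0,0,0,0]]

```text
time: 16.3
tool_pos: [0.4893, -0.2021, 0.338]
ee_rot: [2.789, 0.0, 1.446]
wrist_force: [-0.0, -0.3, 6.7]
width: 0.0103
finger_force: 30.0
```

```bash
python3 -c "
from h import *
cst()"
```

```text
TCP [ 0.4893 -0.2021  0.338 ] mirror in cradle mm [ 6.2 -0.2  0.2] rot err tool [ 0.0024  0.0003 -0.0002] F cradle [ 2.3 -0.3  6.2] w 0.010288897644610032 29.995912313461304 t 16.3
```

step_arm:
  commands:
    - [[0,-1,-0.3,0,0,0,0],[0,-1,0,0,0,0,0],[0,0,0,0,0,0,0],[0,0,0,0,0,0,0]]

```text
time: 16.8
tool_pos: [0.4876, -0.2019, 0.3374]
ee_rot: [2.789, 0.0, 1.447]
wrist_force: [5.3, -1.1, 3.8]
width: 0.0097
finger_force: 30.0
```

```bash
python3 -c "
from h import *
cst()"
```

```text
TCP [ 0.4876 -0.2019  0.3374] mirror in cradle mm [ 4.4 -0.2  0.3] rot err tool [ 0.0027  0.0002 -0.0001] F cradle [ 6.4 -0.5  1.7] w 0.009704558557311086 29.99824047088623 t 16.8
```

Both contacts are confirmed: the force rose about 7 N against the backrest, and the ledge is bearing the weight. I'll open the fingers and back off along the fingers.

step_arm:
  commands:
    - [[0,0,0,0,0,0,14],[0,0,0,0,0,0,20],[0,0,0,0,0,0,30],[0,0,0,0,0,0,40],[0,0,0,0,0,0,40],[0,0,-8,0,0,0,40],[0,0,-15,0,0,0,40],[0,0,-25,0,0,0,40],[0,0,-30,0,0,0,40],[0,0,-30,0,0,0,40],[0,0,-20,0,0,0,40],[0,0,0,0,0,0,40],[0,0,0,0,0,0,40]]

```text
time: 18.42
tool_pos: [0.4434, -0.1962, 0.4567]
ee_rot: [2.792, -0.001, 1.447]
wrist_force: [-0.4, -0.5, 0.4]
width: 0.0396
finger_force: 0.0
```

```bash
python3 - <<'E'
from h import *
cst()
s=eyes.snapshot("scene");a=overlay(s,(.5935,-.217,-.124),(150,130,130,140),4)
P=CO+CR.apply(np.array([[.01,-.07,0],[.01,.07,0],[.01,.07,.16],[.01,-.07,.16]]))
cv2.polylines(a,[np.int32((proj(s,P)-[150,130]+.5)*4)],True,(255,0,255),1)
cv2.imwrite("pics/c6.png",a)
E
```

```text
TCP [ 0.4434 -0.1962  0.4567] mirror in cradle mm [  2.5   0.4 127.6] rot err tool [-0.0004 -0.0009 -0.0004] F cradle [-0.2 -0.5  0.5] w 0.03956717816115154 0.0 t 18.425
```

View pics/c6.png

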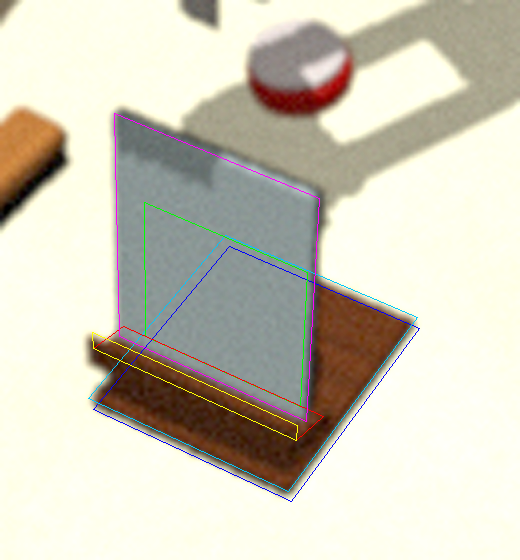

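The mirror's outline matches the predicted seated pose almost exactly, from (115,112) at the top left to (308,418) at the bottom right. It stands silver side out and the gripper is clear of it.

```bash
python3 -c "
from bench import robot
print(robot.close_job())"
```

```text
the job is handed in; nothing more can be done
None
```

The mirror is on the stand: bottom edge on the ledge, back against the backrest, centred, silvered side out. I let go of it and handed the job in at about 18.4 s of the 42 s allowed; no verdict was returned.

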